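# Find the slicing head that takes the thickness gauge

## Robot

A 6-joint arm with a two-finger parallel gripper is mounted at the origin on the work surface. World frame = base frame: x ahead of the robot, y to its left, z up, the work surface at z = 0. Lengths are in m, angles in rad, forces in N, time in s.
With the tool pointing down it reaches from about 0.35 to 0.925 m from the base axis. Payload 6.4 kg.
Tool frame: the origin (TCP) lies at the very end of the fingers, on their centre line; the grasp point (between the pads) lies 19 mm behind it; z points along the fingers, y is the direction in which the jaws open and shut (so a half turn about z gives the same grasp; the last joint's range is limited). The gripper opens to 94 mm and grips with 3 to 60 N. Pads are 16 mm wide; open, the fingers measure 119 mm over their backs; the gripper's body (75 mm by 177 mm) begins 78 mm behind the grasp point.
Start: joints at [-1.324, 0.245, 1.558, -0, 1.339, -0.174], TCP at [0.266, -0.593, 0.205] pointing down, gripper open.
Joint ranges: [-3.13, 3.13], [-1.02, 2.26], [0.13, 2.54], [-0.95, 4.09], [0.21, 2.88], [-2.74, 2.74]. Speed limits (rad/s): [2.57, 2.57, 3.14, 3.14, 3.14, 3.14].

## Interface

Orientations are given as a unit quaternion [x, y, z, w].
In Python, from cell import arm, gripper_to, planner, monitor, eyes, ticket gives the robot as it stands. The module is installed in compiled form; this text tells all that it offers. Calls block until the motion is done:
- arm.move_to(position, orientation): joint-space move of the TCP to a pose.
- arm.move_l(position, frame=None, vel=0.15): straight line of the TCP; frame=None keeps the orientation; vel is the mean speed in m/s.
- arm.move_joints(angles): joint-space move.
- gripper_to(opening, grasp_force=None): finger opening in m; grasp_force is the grip in N (None keeps the last); returns when the fingers have stopped.
- arm.wait(seconds).
- planner.ik(position, orientation): joint angles nearest the present ones, or None.
- monitor.get_state(): the state.
- eyes.read_camera(name): name is "scene" or "top"; returns a dict with "color" (480x640x3 uint8, red, green, blue), "range_z" (480x640 float32, m along the optical axis (not along the pixel's ray), 0 where there is no reading), "vfov" (degrees; the focal length in pixels is half the picture's height over the tangent of half this angle, whatever the lens; pixels are square), "cx", "cy" (the principal point, pixels), "k1" (the pictures are not rectified: a ray, as slopes to the right and down, at radius r is drawn at 1 + k1 r^2 times it, then the intrinsics apply), "extrinsics" (4x4, takes a point from camera to world coordinates). Camera axes: x right, y up, looking along -z (the intrinsics and any distortion apply to the point x, -y, -z); pixel columns grow to the right and rows downward; lengths in m; the calibration is good to about 2 mm. A picture is of the moment at which its call begins.
A pose or a line that the arm cannot do raises arm.PlanningError and nothing moves.
- ticket.sign_off(): hands the job in, once; it reports no verdict.
Trained networks look in a picture, given as the dict that the camera call returned (one of the last four; its "shot" number tells which), for a name from the list of things; names that differ only in an ending like _2 or _b are one class to them, and where a whole thing is asked for, a point or a joint stands for the part that bears it (a point fixed in the world has none). Each returns a list of dicts, best first, with "score" (0 to 1); they miss things now and then, are a little off and sometimes report something else, mostly with a low value. They report only what shows in the picture. A call takes as long as a camera call. They do not tell look-alikes from the thing itself.
- eyes.regions_of(name, picture): "mask" (480x640 bool, what is visible of it) and "extent" ([centre column, centre row, width, height] in pixels, round what is visible of it).
The state is a dict: "t": time; "joints": joint angles; "qd": joint speeds; "joint_torque": joint torques, N m; "tool_pos": TCP position; "tool_rot": TCP orientation; "wrist_force": force on the tool from outside, world axes, zero at the start; "moment": the same for the moment, N m; "grip_width": finger opening in m.
Only numpy, scipy, OpenCV 4.12 (cv2) and the standard library are available. Lean on these libraries where they do the work, as an engineer would, in place of code of your own. Each camera call takes 0.05 s, during which the arm holds its last target.

## Task

One of the three white slicing heads in the steel rack is set to the thickness of the gauge; in the other two it jams part of the way down. Take the gauge by its black handle out of its stand, feel gently with its blade in the heads' gaps (it must never be pressed or shoved against anything with more than about 2 kg, 20 N), and leave it standing fully home, shoulder down, in the head that takes it. Leave the other kitchen things where they are.

Things in the scene. Friction and masses are not known exactly. Their poses are not given: they have to be found in the camera images.
- gauge_grip (a point): Centre of the loose gauge's black handle: 34 mm along x, 20 mm along y (grip across this), 54 mm tall. Gauge z is up; a half turn about z is the same. Under the handle a steel shoulder plate, 42 x 30 x 5 mm, its underside 32 mm below this point. About 0.19 kg.
- blade: The gauge's steel blade: 30 mm along x, 6 mm thick along y, 45 mm long below the shoulder. Origin: centre of its lower tip, 77 mm below the handle's centre. Sprung: pressed at the tip it slides up into the handle from 3 N on, 1.2 N per mm more, and stops dead after 14 mm (20 N). Sideways rigid. Any contact force on it above 25 N, a finger's pinch too, spoils it.
- stand: Fixed grey block, 70 mm along x, 56 mm along y, 58 mm tall, origin under its centre. The gauge stands in it at the start, axes parallel, shoulder plate on its top, the blade hanging free in a slot 46 mm along x, 16 mm along y.
- rack: Fixed low steel rack, 100 mm along x, 220 mm along y, origin under its centre on the table, z up. It holds three white slicing heads in a row along y. Each head is immovable, 76 mm along x, 48 mm along y, its top 75 mm above the table, axes parallel to the rack's.
- bay0 (a point): Point at head-top height (75 mm up) in the middle of the rack's first bay, 68 mm towards rack -y. The head there sits up to 4 mm off this point along rack y (not measured). In its top is a mouth 44 mm along x, 17 mm along y, centred on the head, upright walls, 17 mm deep; at the mouth's bottom, centred in it, lies the gap (all three heads alike).
- bay1 (a point): The same point of the middle bay. The gap runs along rack x between two steel plates whose upper edges, 58 mm above the table, stand 7.8 mm apart in all heads: off-centre the tip stops there. In the one right head the gap keeps this width; in the other two it narrows to 3.5 mm or less 10 mm further down, and a centred tip jams at 48 mm. Which is which changes.
- bay2 (a point): The same point of the third bay, 68 mm towards rack +y. In the right head the blade goes down until the shoulder plate rests on the head's top: blade tip then 30 mm and handle centre 107 mm above the table.
- onion: Bystander: loose onion 74 mm wide and 74 mm tall on the green cutting board, origin under its centre.
- spice: Bystander: loose jar 48 mm wide, 95 mm tall, standing between rack and stand, origin under its centre.
- bowl: Bystander: loose steel bowl 110 mm wide, 50 mm tall, origin under its centre.
- scraper: Bystander: loose flat dough scraper, 90 x 150 x 14 mm, origin at its underside.
- beaker: Bystander: loose steel beaker 70 mm wide, 90 mm tall, origin under its centre.
Mind the look-alikes: they are no part of the job. Leave any blue look-alike of the part that bears gauge_grip alone. What is shaped like the stand but orange is not meant.

How it is judged:
By the outcome, as a careful person would: the job done as asked, in the order asked, and still so for the second after the job is handed in, with the robot touching nothing.
It also fails if it takes over 64 s, if anything falls off the work surface, if the arm or the gripper's body presses on something with over 40 N, if the wrist force passes 120 N, or if a joint passes its speed limit or range.

## Working session

There is one attempt and no reset: what is moved stays moved. The work goes in short steps, each a Python script; the robot and the scene stay as the last script left them, time stands still between calls to the robot, and variables do not carry over. Pictures are saved under pics/ and viewed, and the job is handed in when it is done.

```bash
mkdir -p pics; ls
cat > h.py <<'E'
import numpy as np, cv2
from cell import arm, gripper_to, planner, monitor, eyes, ticket
def save(p,n): cv2.imwrite('pics/'+n,p['color'][:,:,::-1])
def f(p): return 240/np.tan(np.radians(p['vfov'])/2)
def backproj(p,u,v,d=None):
    """pixel->world with depth"""
    u=np.asarray(u,float);v=np.asarray(v,float)
    F=f(p);K=np.array([[F,0,p['cx']],[0,F,p['cy']],[0,0,1]])
    xy=np.stack([u,v],-1).reshape(-1,1,2)
    s=cv2.undistortPointsIter(xy,K,np.array([p['k1'],0,0,0.]),None,None,(3,50,1e-10)).reshape(-1,2)
    E=np.array(p['extrinsics'])
    ray=np.stack([s[:,0],-s[:,1],-np.ones(len(s))],-1)
    if d is None: return E[:3,3],ray@E[:3,:3].T
    return (ray*np.asarray(d).reshape(-1,1))@E[:3,:3].T+E[:3,3]
def atz(p,u,v,z):
    o,r=backproj(p,u,v); return o+r*((z-o[2])/r[:,2:3])
def proj(p,X):
    E=np.array(p['extrinsics']);c=(np.atleast_2d(X)-E[:3,3])@E[:3,:3]
    s=np.stack([c[:,0]/-c[:,2],-c[:,1]/-c[:,2]],-1);r2=(s**2).sum(1,keepdims=True)
    return s*(1+p['k1']*r2)*f(p)+[p['cx'],p['cy']]
def cloud(p):
    v,u=np.mgrid[0:480,0:640];d=p['range_z']
    return backproj(p,u.ravel(),v.ravel(),d.ravel()).reshape(480,640,3)
E
python3 - <<'E'
from h import *
s=monitor.get_state();print(s)
for n in('scene','top'):
    p=eyes.read_camera(n);save(p,n+'0.png');np.save(n+'0.npy',p,allow_pickle=True)
    print(n,p['vfov'],p['cx'],p['cy'],p['k1'],np.round(p['extrinsics'],3).tolist(),p['shot'],(p['range_z']>0).mean())
    for k in['gauge_grip','blade','stand','rack','spice','onion','bowl','scraper','beaker']:
        for r in eyes.regions_of(k,p): print(k,round(r['score'],2),np.round(r['extent']).tolist(),r['mask'].sum())
E
```

```text
pics
{'t': 0.0, 'joints': array([-1.32409075e+00,  2.45239886e-01,  1.55796550e+00,  5.10149736e-05,
        1.33813331e+00, -1.74098058e-01]), 'qd': array([ 0.00048304, -0.00040424, -0.00065632, -0.00089191,  0.0011372 ,
        0.00166835]), 'joint_torque': array([ 4.30159620e-02, -4.02586842e+01, -3.01844716e+01,  5.00538480e-02,
        2.31968933e-01, -2.95637015e-03]), 'tool_pos': array([ 0.26556104, -0.59336707,  0.20527663]), 'tool_rot': array([9.77948292e-01, 2.08847125e-01, 2.94134296e-05, 1.25995156e-04]), 'wrist_force': array([0.41983927, 0.17161442, 1.18530121]), 'moment': array([-0.03979076, -0.01772802,  0.01256746]), 'grip_width': 0.09366714143752632}
scene 55.28452049747327 318.7052614680127 241.12922248616235 0.02147585960967433 [[-0.421, -0.604, 0.677, 1.178], [0.907, -0.274, 0.32, 0.262], [-0.008, 0.749, 0.663, 0.659], [0.0, 0.0, 0.0, 1.0]] 1 0.9958138020833334
gauge_grip 0.71 [451.0, 248.0, 24.0, 37.0] 516
gauge_grip 0.63 [500.0, 291.0, 34.0, 56.0] 1013
gauge_grip 0.37 [280.0, 235.0, 105.0, 46.0] 1005
blade 0.71 [495.0, 310.0, 14.0, 21.0] 214
blade 0.49 [446.0, 2
[... 313 characters left out ...]
 50.0] 3306
beaker 0.65 [192.0, 183.0, 31.0, 46.0] 1197
top 42.87769575119326 318.5989015600781 233.23273375628077 0.012976297759608176 [[0.014, 0.996, -0.089, 0.452], [-1.0, 0.014, 0.003, 0.013], [0.004, 0.089, 0.996, 1.5], [0.0, 0.0, 0.0, 1.0]] 2 0.996083984375
gauge_grip 0.69 [189.0, 245.0, 21.0, 19.0] 249
gauge_grip 0.52 [230.0, 265.0, 10.0, 15.0] 247
blade 0.33 [385.0, 267.0, 100.0, 52.0] 1776
stand 0.61 [230.0, 268.0, 26.0, 38.0] 871
stand 0.57 [217.0, 328.0, 32.0, 39.0] 1120
spice 0.58 [283.0, 245.0, 19.0, 26.0] 350
onion 0.69 [283.0, 177.0, 30.0, 30.0] 718
bowl 0.84 [166.0, 174.0, 42.0, 42.0] 1628
scraper 0.66 [400.0, 156.0, 67.0, 60.0] 2076
beaker 0.88 [489.0, 276.0, 34.0, 31.0] 846
```

View pics/scene0.png

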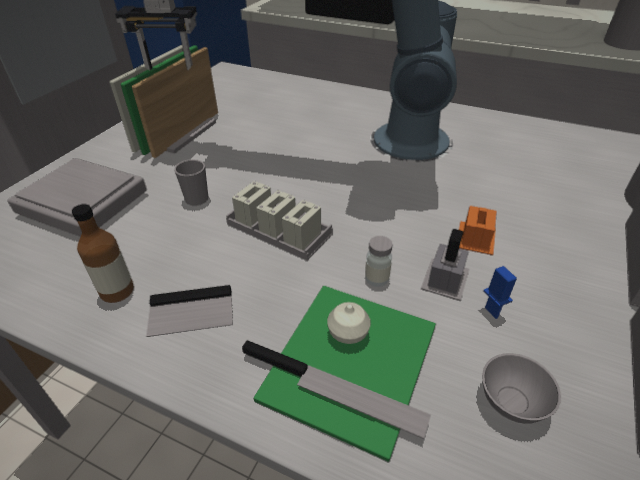

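View pics/top0.png

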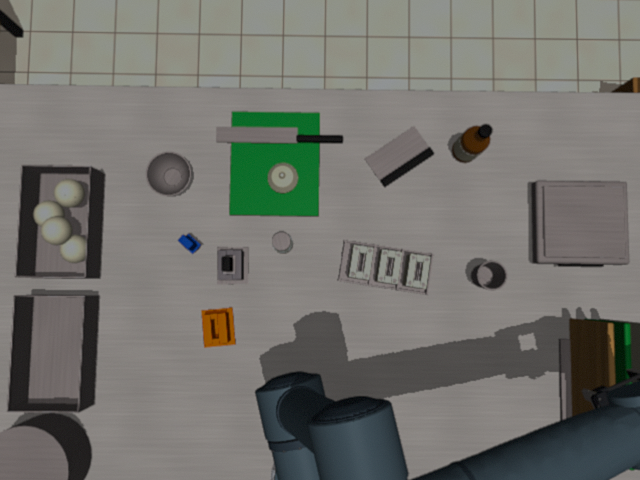

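Run:
```python
import cv2
a=cv2.imread('pics/top0.png')[140:350,140:460];cv2.imwrite('pics/topz.png',cv2.resize(a,None,fx=2.5,fy=2.5,interpolation=2))
a=cv2.imread('pics/scene0.png')[170:370,210:530];cv2.imwrite('pics/scenez.png',cv2.resize(a,None,fx=2.5,fy=2.5,interpolation=2))
```

```text
(no output)
```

View pics/topz.png

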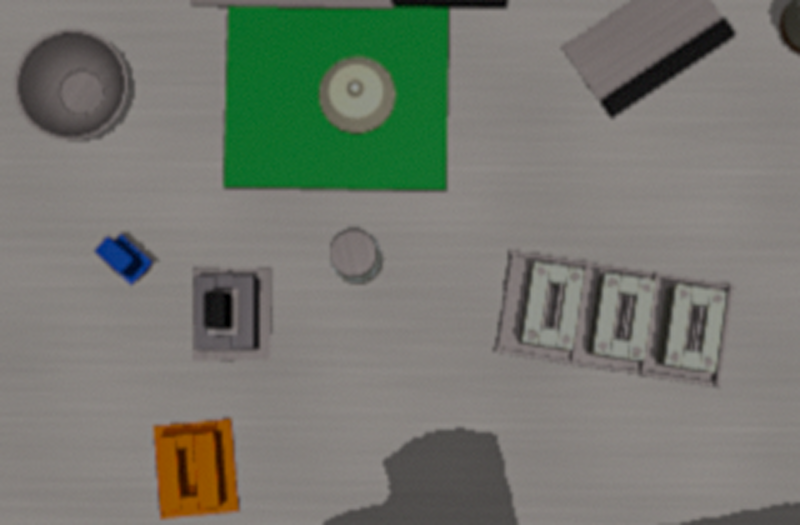

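View pics/scenez.png

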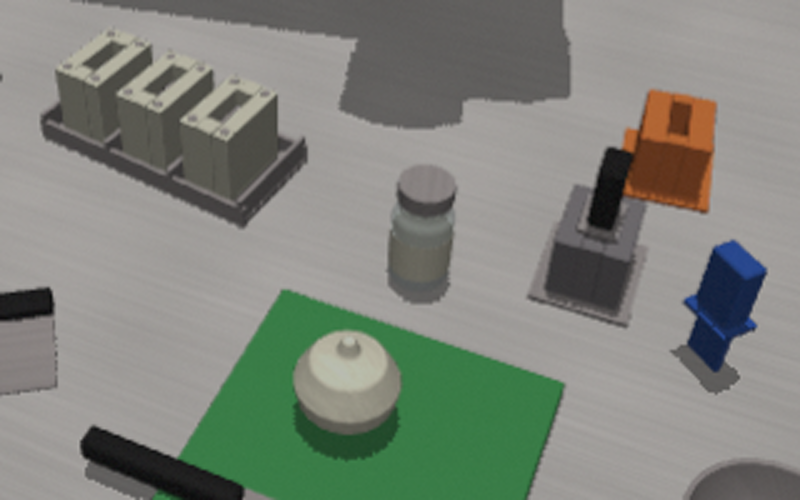

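The views show the black-handled gauge in the grey stand at top px (228,264), with blue and orange look-alikes beside it. The three heads are at top px (362,262), (391,266) and (419,270). Next I'll measure positions from the depth clouds of both views.

Run:
```python
from h import *
for n,box in(('top',None),('scene',None)):
    p=np.load(n+'0.npy',allow_pickle=True).item(); C=cloud(p)
    # table
    print(n)
    def rep(name,m):
        P=C[m]; 
        if len(P)<5: print(name,len(P));return
        r=cv2.minAreaRect(P[:,:2].astype(np.float32)*1000)
        print(name,len(P),'med',P.mean(0).round(4),'z',np.percentile(P[:,2],[5,50,95]).round(4),'rect',np.round(r[0],1),np.round(r[1],1),round(r[2],1))
    X,Y,Z=C[...,0],C[...,1],C[...,2]
    t=(abs(Z)<.02)&(X>.3)&(X<.8)&(abs(Y)<.4); print('table z',np.percentile(Z[t],[5,25,50,75,95]).round(4))
    rep('heads',(Z>.066)&(Z<.085)&(X>.3)&(X<.55)&(Y<-.0)&(Y>-.3))
    rep('rackbase',(Z>.008)&(Z<.085)&(X>.3)&(X<.55)&(Y<-.0)&(Y>-.3))
    rep('standtop',(Z>.05)&(Z<.066)&(X>.3)&(X<.55)&(Y>.15)&(Y<.3))
    rep('handletop',(Z>.108)&(Z<.13)&(X>.3)&(X<.55)&(Y>.15)&(Y<.3))
    m=(Z>.066)&(Z<.085)&(X>.3)&(X<.55)&(Y<-.0)&(Y>-.3)
    nn,l,st,ce=cv2.connectedComponentsWithStats(m.astype(np.uint8))
    for i in range(1,nn):
        if st[i,4]>30: rep('cc%d %s'%(i,ce[i].round()),l==i)
```

```text
top
table z [-0.005  -0.0016  0.0009  0.0038  0.0128]
heads 1643 med [ 0.5045 -0.1577  0.0749] z [0.0699 0.075  0.0798] rect [ 505.2 -156.7] [182.6  76.5] 81.9
rackbase 2979 med [ 0.4984 -0.1578  0.0552] z [0.0094 0.0709 0.0788] rect [ 427. -146.] [248.6 292.2] 1.5
standtop 1130 med [0.4259 0.2341 0.0581] z [0.0526 0.0579 0.0636] rect [439.3 234. ] [233.9 106.3] 6.5
handletop 132 med [0.5039 0.2177 0.1167] z [0.1102 0.1169 0.1215] rect [503.9 217.8] [32.  18.4] 1.6
cc1 [361. 262.] 526 med [ 0.5134 -0.0903  0.0752] z [0.0704 0.0752 0.0802] rect [514.1 -90.3] [48.5 75.5] 82.1
cc2 [389. 266.] 557 med [ 0.505  -0.1562  0.0747] z [0.0692 0.0748 0.0796] rect [ 505.2 -156.5] [48.6 76.4] 81.4
cc3 [418. 271.] 560 med [ 0.4956 -0.2226  0.0749] z [0.0695 0.075  0.0795] rect [ 495.5 -222.8] [49.1 75.8] 82.0
scene
table z [-0.0022 -0.0009  0.0002  0.0025  0.013 ]
heads 1563 med [ 0.5079 -0.1553  0.0732] z [0.0674 0.0739 0.076 ] rect [ 505.6 -157. ] [184.6  79. ] 82.2
rackbase 3722 med [ 0.5173 -0.1517  0.0524] z [0.0132 0.0603 0.0754] rect [ 506.7 -154.4] [228.6  92.8] 86.2
standtop 1238 med [0.4469 0.2341 0.0573] z [0.0521 0.0573 0.0624] rect [437.9 235.3] [233.3 104.6] 4.7
handletop 172 med [0.5096 0.219  0.1154] z [0.1103 0.116  0.1178] rect [506.8 219.1] [35.9 21.6] 1.8
cc1 [251. 194.] 511 med [ 0.5    -0.2212  0.073 ] z [0.0674 0.0738 0.0758] rect [ 496.3 -223.4] [50.7 78.5] 82.2
cc2 [275. 204.] 545 med [ 0.5094 -0.1551  0.0731] z [0.0672 0.074  0.0759] rect [ 505.8 -157.1] [50.7 79. ] 83.2
cc3 [302. 213.] 506 med [ 0.5141 -0.089   0.0734] z [0.0677 0.0741 0.0761] rect [514.1 -90.2] [49.8 77.9] 82.3
```

Run:
```python
from h import *
for n in('top','scene'):
    p=np.load(n+'0.npy',allow_pickle=True).item(); C=cloud(p);X,Y,Z=C[...,0],C[...,1],C[...,2]
    for a,b in((.053,.066),(.03,.066),(.1,.13)):
        m=(Z>a)&(Z<b)&(X>.46)&(X<.55)&(Y>.18)&(Y<.29)
        m=cv2.morphologyEx(m.astype(np.uint8),cv2.MORPH_OPEN,np.ones((2,2)))>0
        r=cv2.minAreaRect(C[m][:,:2].astype(np.float32)*1000);print(n,a,m.sum(),np.round(r,1) if 0 else r)
# wrist noise, no motion
F=[]
for i in range(10): arm.wait(.02);F.append(monitor.get_state()['wrist_force'])
print(np.mean(F,0),np.std(F,0))
def q(yaw):  # tool down, tool y axis along world direction yaw+90
    from scipy.spatial.transform import Rotation as R
    return (R.from_euler('z',yaw)*R.from_euler('x',np.pi)).as_quat()
for P,y in (((.505,.2185,.075),.03),((.514,-.09,.09),-.137),((.496,-.223,.09),-.137)):
  for k in(0,np.pi): print(P,planner.ik(P,q(y+k)))
```

```text
top 0.053 469 ((496.561767578125, 128.95535278320312), (237.06387329101562, 72.16510009765625), 86.06756591796875)
top 0.03 551 ((496.6818542480469, 128.9470977783203), (237.06387329101562, 72.40579986572266), 86.06756591796875)
top 0.1 134 ((502.6398620605469, 219.37208557128906), (31.217317581176758, 21.666831970214844), 1.2804604768753052)
scene 0.053 642 ((792.9486083984375, 226.64453125), (772.1270751953125, 56.90009307861328), 1.0462594032287598)
scene 0.03 933 ((792.9479370117188, 226.6461181640625), (772.126953125, 56.91629409790039), 1.0448206663131714)
scene 0.1 209 ((772.65576171875, 233.20364379882812), (813.3143920898438, 21.780460357666016), 2.544839859008789)
[-0.13258092  0.03658017 -1.45721711] [0.52611074 0.58806362 0.42126926]
(0.505, 0.2185, 0.075) [ 2.02259240e-01  1.72482274e-01  1.90097514e+00 -4.44089210e-16
  1.06813524e+00  1.74305557e+00]
(0.505, 0.2185, 0.075) [ 0.20225924  0.17248227  1.90097514  0.          1.06813524 -1.39853709]
(0.514, -0.09, 0.09) [-3.90833972e-01  8.54176571e-02  1.96612873e+00 -4.44089210e-16
  1.09004626e+00  1.31696235e+00]
(0.514, -0.09, 0.09) [-0.39083397  0.08541766  1.96612873  0.          1.09004626 -1.8246303 ]
(0.496, -0.223, 0.09) [-6.31079372e-01  1.35617375e-01  1.91103111e+00 -4.44089210e-16
  1.09494417e+00  1.07671695e+00]
(0.496, -0.223, 0.09) [-0.63107937  0.13561738  1.91103111  0.          1.09494417 -2.0648757 ]
```

```bash
cat >> h.py <<'E'
from scipy.spatial.transform import Rotation as R
def q(yaw): return (R.from_euler('z',yaw)*R.from_euler('x',np.pi)).as_quat()
def force(n=12):
    F=[]
    for i in range(n): arm.wait(.008);F.append(monitor.get_state()['wrist_force'])
    return np.mean(F,0)
def st(): s=monitor.get_state();return round(s['t'],2),s['tool_pos'].round(4),round(s['grip_width'],4)
E
python3 - <<'E'
from h import *
p=monitor.get_state()['tool_pos']; arm.move_l([p[0],p[1],.3])
gripper_to(.06,40)
arm.move_to([.505,.2187,.22],q(.025)); print(st(),monitor.get_state()['joints'].round(2))
arm.move_l([.505,.2187,.16]);
p=eyes.read_camera('scene');save(p,'s1.png');p=eyes.read_camera('top');save(p,'t1.png')
print(st(),force())
E
```

```text
(5.63, array([0.5054, 0.2182, 0.2201]), 0.06) [ 0.2  -0.    1.8  -0.    1.34  1.75]
(6.28, array([0.5061, 0.2189, 0.1616]), 0.0599) [ 0.17972322  0.41260849 -1.65631351]
```

View pics/s1.png

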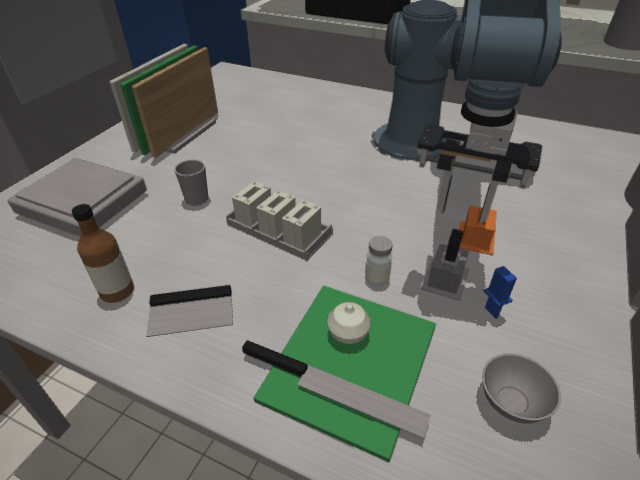

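Run:
```python
from h import *
p=np.load('scene0.npy',allow_pickle=True).item()
print(proj(p,[[.505,.2187,.16],[.505,.189,.16],[.505,.249,.16],[.505,.2187,.117]]).round(1))
arm.move_l([.505,.2187,.077],vel=.08); print(st(),force())
p=eyes.read_camera('scene');save(p,'s2.png')
cv2.imwrite('pics/s2z.png',cv2.resize(p['color'][150:330,380:560,::-1],None,fx=3.3,fy=3.3,interpolation=2))
```

```text
[[460.9 215.4]
 [443.9 211.1]
 [478.6 219.8]
 [456.1 234.1]]
(7.57, array([0.5056, 0.2188, 0.0777]), 0.0598) [-0.18497678  0.1702081  -1.76271574]
```

View pics/s2z.png

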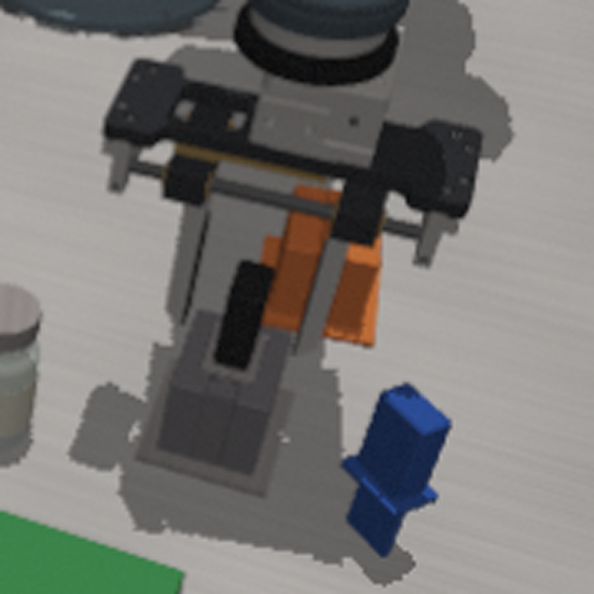

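Run:
```python
from h import *
gripper_to(.0,40); print(st(),force())
arm.move_l([.505,.2187,.10],vel=.05);print(st(),force())
arm.move_l([.505,.2187,.2],vel=.15);print(st())
print(force(25))
p=eyes.read_camera('scene');save(p,'s3.png');np.save('s3.npy',p,allow_pickle=True)
p=eyes.read_camera('top');save(p,'t3.png');np.save('t3.npy',p,allow_pickle=True)
```

```text
(8.42, array([0.505 , 0.2187, 0.077 ]), 0.0197) [-0.25543758  0.37906114 -1.95767297]
(9.12, array([0.505 , 0.2187, 0.1002]), 0.0196) [-0.06487218  0.2142431  -3.74468416]
(10.04, array([0.5043, 0.2185, 0.1988]), 0.0195)
[-0.23223511  0.47607816 -3.93104439]
```

View pics/s3.png

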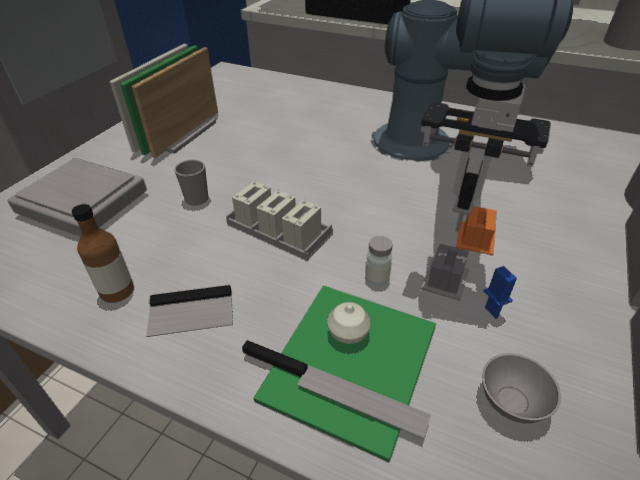

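Run:
```python
from h import *
p=np.load('s3.npy',allow_pickle=True).item()
print(proj(p,[[.505,.2187,.215],[.505,.2187,.183],[.505,.2187,.138]]).round(1))
cv2.imwrite('pics/s3z.png',cv2.resize(p['color'][100:300,400:560,::-1],None,fx=3,fy=3,interpolation=2))
C=cloud(p)[195:250,440:490]
m=(C[...,2]>.1)&(C[...,0]>.45)
print(C[m][:,2].min(),C[m].mean(0))
```

```text
[[467.4 189.4]
 [463.5 204.8]
 [458.4 225.1]]
0.13487617079833347 [0.52871242 0.22123768 0.19595441]
```

View pics/s3z.png

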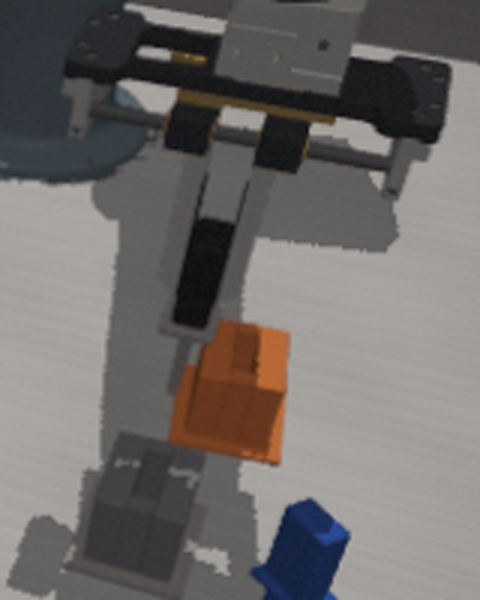

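```bash
cat >> h.py <<'E'
YAW=-.136
UX=np.array([np.cos(YAW),np.sin(YAW),0]);UY=np.array([-np.sin(YAW),np.cos(YAW),0])
H=[np.array([.5141,-.0903,0]),np.array([.5055,-.1568,0]),np.array([.4960,-.2231,0])]
def down(xy,z0,z1,step,thr,b):
    z=z0
    while z>z1+1e-6:
        z=max(z-step,z1); arm.move_l([xy[0],xy[1],z],vel=.03)
        F=force(8)-b; s=monitor.get_state()['tool_pos']
        print('tip %.4f'%(s[2]-.064),'F rack',(F@UX).round(2),(F@UY).round(2),F[2].round(2))
        if abs(F[2])>thr or np.hypot(F[0],F[1])>thr+1: return z,True
    return z,False
E
python3 - <<'E'
from h import *
h=H[0]
arm.move_to([h[0],h[1],.2],q(YAW)); 
arm.move_l([h[0],h[1],.145],vel=.15); b=force(20); print(st(),b)
np.save('b.npy',b)
print(down(h,.145,.125,.005,2.0,b),st())
E
```

```text
(12.22, array([ 0.5151, -0.0905,  0.1465]), 0.0198) [-0.08361397  0.36285792 -3.46798581]
tip 0.0760 F rack 0.03 0.09 -0.43
tip 0.0708 F rack 0.01 -0.36 -0.34
tip 0.0659 F rack 0.01 -0.15 -0.32
tip 0.0609 F rack 0.04 -0.17 -0.26
(0.125, False) (13.75, array([ 0.5141, -0.0903,  0.1249]), 0.0199)
```

Run:
```python
from h import *
h=H[0];b=np.load('b.npy')
print(down(h,.125,.119,.002,2.5,b),st())
```

```text
tip 0.0590 F rack 0.01 0.01 -0.5
tip 0.0569 F rack -0.17 -0.22 -0.71
tip 0.0549 F rack -0.06 -0.23 0.04
(0.119, False) (14.7, array([ 0.5141, -0.0903,  0.1189]), 0.0196)
```

Run:
```python
from h import *
h=H[0];b=np.load('b.npy')
print(down(h,.119,.108,.002,2.5,b),st())
```

```text
tip 0.0529 F rack -0.05 0.26 -0.74
tip 0.0510 F rack 0.11 0.12 -0.74
tip 0.0489 F rack -0.12 0.09 -0.29
tip 0.0469 F rack 0.3 0.12 -0.36
tip 0.0449 F rack -0.22 -0.16 -0.63
tip 0.0440 F rack 0.07 0.02 -0.29
(0.108, False) (16.6, array([ 0.5141, -0.0903,  0.108 ]), 0.0199)
```

Run:
```python
from h import *
h=H[0];b=np.load('b.npy')
print(down(h,.108,.0955,.0025,2.5,b))
print(down(h,.0955,.092,.0007,2.5,b),st())
```

```text
tip 0.0414 F rack -0.19 -0.19 -0.31
tip 0.0389 F rack 0.11 -0.03 -0.53
tip 0.0364 F rack 0.09 0.13 -0.32
tip 0.0339 F rack -0.1 0.51 -0.0
tip 0.0314 F rack 0.01 -0.14 -0.28
(0.0955, False)
tip 0.0308 F rack 0.08 0.07 -0.3
tip 0.0301 F rack -0.12 -0.12 -0.66
tip 0.0299 F rack -2.74 0.65 6.22
(0.09339999999999998, True) (19.13, array([ 0.5142, -0.0903,  0.0939]), 0.0197)
```

Run:
```python
from h import *
h=H[0];b=np.load('b.npy')
arm.move_l([h[0],h[1],.0939],vel=.01); print(force()-b,st())
gripper_to(.05,10); print(force(),st())
arm.move_l([h[0],h[1],.17],vel=.12); print(force(),st())
arm.move_to([.40,.05,.3],q(YAW))
for n in('scene','top'):
    p=eyes.read_camera(n);save(p,n+'9.png');C=cloud(p)
    c=(282,190) if n=='scene' else (362,262)
    m=(abs(C[...,0]-h[0])<.05)&(abs(C[...,1]-h[1])<.035)&(C[...,2]>.1)
    P=C[m]; r=cv2.minAreaRect(P[:,:2].astype(np.float32)*1000)
    print(n,m.sum(),np.percentile(P[:,2],[50,90,98]).round(4),r)
    z=p['color'][150:270,220:400,::-1] if n=='scene' else p['color'][140:350,140:460,::-1]
    cv2.imwrite('pics/%s9z.png'%n,cv2.resize(z,None,fx=(4 if n=='scene' else 2.5),fy=(4 if n=='scene' else 2.5),interpolation=2))
print(st())
```

```text
[-0.81437026  0.48509147  3.39407405] (19.48, array([ 0.5143, -0.0904,  0.094 ]), 0.0197)
[-0.05984624  0.16579149 -2.00838423] (20.24, array([ 0.5141, -0.0903,  0.0939]), 0.0502)
[-0.26582702  0.41922066 -1.97949593] (21.12, array([ 0.5133, -0.09  ,  0.1687]), 0.0502)
scene 304 [0.1234 0.1336 0.1349] ((516.6193237304688, -89.53340911865234), (21.1740665435791, 35.61368179321289), 79.67668914794922)
top 146 [0.1334 0.1373 0.1386] ((513.8699340820312, -89.62322998046875), (19.63522720336914, 33.38836669921875), 82.9141845703125)
(22.12, array([0.4   , 0.0494, 0.2986]), 0.0499)
```

View pics/scene9z.png

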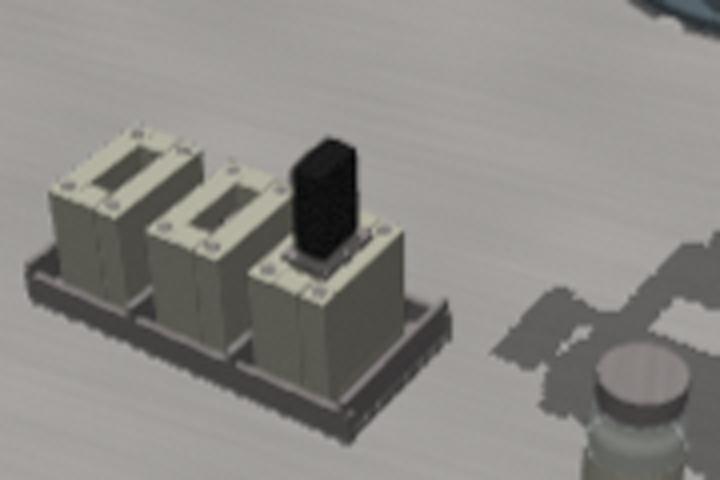

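View pics/top9z.png

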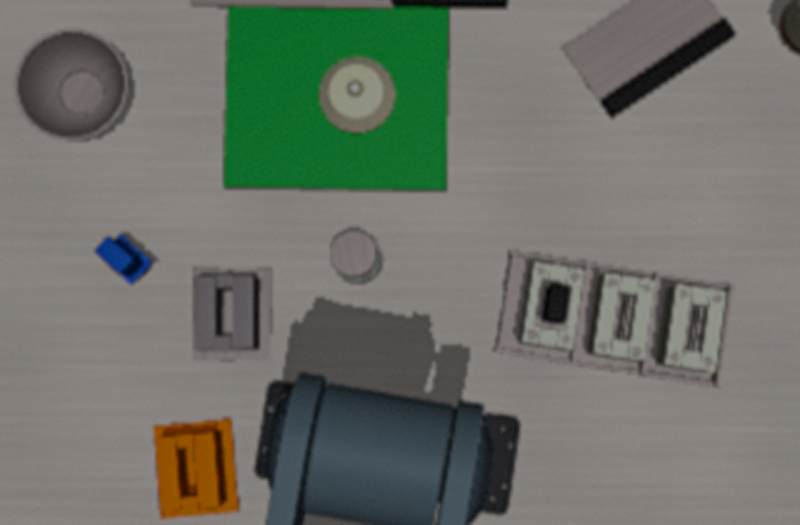

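The gauge stands upright with its shoulder flat on the head nearest the stand. The handle top reads about 134 mm, which matches the expected 107 + 27. All the other items are where they were.

Run:
```python
from h import *
arm.wait(.3); print(st()); ticket.sign_off()
```

```text
(22.42, array([0.4001, 0.0497, 0.2996]), 0.0499)
the job is handed in; nothing more can be done
```

The gauge is standing fully home, shoulder down, in the head nearest its stand (world 0.514, −0.090), and the job is handed in at 22.4 s.

- **Finding the head:** This was the first head I tried. The blade went past the 58 mm and 48 mm levels with no force above noise. It stopped at tip height 30 mm on the shoulder plate, with a peak averaged reading of about 6 N, well below 20 N. Because it went fully home, I did not try the other two heads.
- **Last checks:** Both cameras show the gauge upright and centred in that head, and nothing else looks moved. The handle top measured about 134 mm in the scene view and 133–138 mm in the noisier top view. The expected height is 134 mm. The gripper was open and clear when I handed in.
- **Failed or disagreeing checks:** One early measurement of the stand's outline picked up neighbouring objects and was dropped. It was not needed, because the handle's own position was used for the grasp. The two views agreed to within about 3 mm on the handle and about 1 mm on the heads.

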